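# Close a cocoa shaker with its covered mesh top, then draw off the dust cover

### The arm

A 7-joint arm with a two-finger parallel gripper is mounted at the origin on a cart in front of the work surface, level with it; the furniture and walls round the work are solid. World frame = base frame: x ahead of the robot, y to its left, z up, the work surface at z = 0. Lengths are in m, angles in rad, forces in N, time in s.
With the tool pointing down it reaches from about 0.4 to 0.85 m from the base axis. Payload 10.4 kg.
Tool frame: the origin (TCP) lies at the centre of the arm's flange, where the gripper is bolted on; the fingertips stand 182 mm ahead of it and the grasp point (between the pads) lies r.grasp_offset ahead of it (r.grasp_offset is the distance from the TCP to the grasp point, in m); z points along the fingers, y is the line along which they close (so a half turn about z gives the same grasp; the last joint's range is limited). The gripper opens to 87 mm and grips with 3 to 60 N. Pads are 19 mm wide; open, the fingers measure 117 mm over their backs; the gripper's body (75 mm by 190 mm) begins 51 mm behind the grasp point.
Start: joints at [-1.199, 0.332, -0.065, 1.46, 0.022, 1.35, -0.088], TCP at [0.24, 0.577, 0.405] pointing down, gripper open.
Joint ranges: [-2.6, 2.6], [-0.5, 2.12], [-1.47, 1.34], [0.16, 2.42], [-1.27, 4.41], [0.06, 2.06], [-2.6, 2.6]. Speed limits (rad/s): [2.22, 2.22, 2.79, 2.79, 3.14, 3.14, 3.14].

### API

Orientations are given as a unit quaternion [x, y, z, w].
In Python, from bench import status, vision, job, spotter, r gives the robot as it stands. The module is installed in compiled form; this text tells all that it offers.
- The arm moves only by the tool play_rows, never from a script. Its argument "series" is a list of rows, each a list of 6 numbers: the shift along the tool's x, y, z each as a share of 150 mm, from -1 to 1, then the turn, a rotation vector about the tool's x, y, z each as a share of 30 degrees, from -1 to 1. In form: [[x, y, z, ax, ay, az], ...]. A call has 1 to 5 rows; each row is the pose to reach, as a shift and turn from the pose commanded when the call began, along the tool's axes at that moment; what a row does not reach only later rows make up. A row lasts 1/10 s, in which the tool goes at most 50 mm and 8.59 degrees, less where a joint would pass 70% of its speed; a pose out of reach is approached as far as the arm can. A call with a number of a shift or a turn outside -1 to 1 is refused whole. A call with a gripper value outside its range is refused whole. "fingers" is the opening, from -1 (shut) to 1 (fully open), set as the call begins (left out, the last holds). The fingers move at their own pace and stop on an object; "squeeze" is the grip in N (left out, the last holds). Time passes only in rows, so rows that repeat a pose let the fingers close. It gives the time, the measured TCP pose, the force, the opening and the grip force at its end, in the units of the state.
- status.read_state(): the state, without advancing time (a new reading comes with each control period).
- vision.camera(name): name is "side" or "top" or "wrist"; returns the picture (420x560x3 uint8, blue, green, red); there is no depth.
- vision.calibration(name): a dict with "fx", "fy", "cx", "cy" (pixels), "rvec" (rotation vector, rad) and "tvec" (3), from world to camera coordinates, as OpenCV has them; the wrist camera has in their place "T_tool_cam" (4x4, takes a point from camera to tool coordinates, whose origin is the TCP and whose axes are the flange's). Camera axes: x right, y down, z forward; pixel columns grow to the right and rows downward; lengths in m; the calibration is good to about 2 mm. A picture is of the moment at which its call begins: read the wrist's pose just before it. calibration takes no time and is no camera call.
- job.close_job(): hands the job in; it is judged then, once.
Trained networks look in the newest picture that a camera, given by its name, has taken for a name from the list of things; names that differ only in an ending like _2 or _b are one class to them, and where a whole thing is asked for, a point or a joint stands for the part that bears it (a point fixed in the world has none). Each returns a list of dicts, best first, with "conf" (0 to 1); they miss things now and then, are a little off and sometimes report something else, mostly with a low value. They report only what shows in the picture. A call takes as long as a camera call. They do not tell look-alikes from the thing itself.
- spotter.boxes_of(camera, name): "point" ([x, y, z] in m, in world coordinates, good to about 4 mm: the middle of the surface that is visible of it).
- spotter.regions_of(camera, name): "pixels" (420x560 bool, what is visible of it).
The state is a dict: "time": time; "joint_positions": joint angles; "joint_vel": joint speeds; "joint_torque": joint torques, N m; "ee_pos": TCP position; "eef_rot": TCP orientation; "ft_force": force on the tool from outside, world axes, zero at the start; "torque": the same for the moment, N m; "width": finger opening in m; "grip_force": force on a finger pad.
Only numpy, scipy, OpenCV 4.12 (cv2) and the standard library are available. Lean on these libraries where they do the work, as an engineer would, in place of code of your own. Each camera call takes 0.05 s, during which the arm holds its last target. There are 200 camera calls.

### The job

Make the cocoa shaker ready for dusting: take the mesh top by its collar with the dust cover still sitting on it, fit it fully down into the open can and turn it clockwise until its tabs are home in the can's two claws. Only then lift the dust cover alone off the locked mesh top, which must stay put, and finish with the gripper holding the cover in the air about ten centimetres above where it sat, or more: do not put it down or let go. Leave the can standing where it is and do not disturb the other things on the table.

Things in the scene. Friction and masses are not known exactly. Their poses are not given: they have to be found in the camera images.
- can: Loose upright open steel can, the shaker's body, 56 mm in diameter, 92 mm high, about 0.5 kg; origin at the centre of its underside, z up. Inner diameter 49 mm. Two claws outside its rim, on its own +x and -x sides, take the tabs of the mesh top; locked, the top's x axis lies along the can's, either way round, and the top's origin is 80 mm above the can's.
- can_mouth (a point): Centre of the can's mouth, level with the rim, 92 mm above its underside; axes as the can's. The mesh top drops in here with its tabs between the claws, best about 45 degrees anticlockwise of them (seen from above; 30 to 50 will do), then turns clockwise to lock.
- claw (a point): Middle of the claw on the can's +x side (the -x one is its twin, turned half round): a C-shaped channel, 17 mm long, open towards the axis, 31.5 mm from the axis, 2 mm above the rim. It reaches 40 mm out and 9.5 mm above the rim. A tab turned clockwise enters at its open end (the can's +y end) and meets a stop at the other.
- mesh_top: Loose steel mesh top (inner lid), about 90 g, standing on its plug; origin at the centre of the plug's underside, z up. Plug 45.6 mm wide, 12 mm high, foot tapered; collar 56 mm wide from 12 to 28 mm above the origin, resting on the can's rim when seated; sieve drum 37 mm wide from 28 to 38 mm, under the cover. Only its weight and the claws keep it on the can.
- collar (a point): On the mesh top's axis at mid-height of the round fluted collar (56 mm wide, 16 mm high), 20 mm above the top's origin; axes as the mesh top's. Grip the collar across its y axis, clear of the tabs.
- tab (a point): Middle of the tab on the mesh top's +x side, 31.5 mm from the axis, 14 mm above the top's origin (the -x side has its twin). The tabs stick out at the foot of the collar to 36.5 mm from the axis, 10 mm wide and 4 mm thick.
- dust_cover: Loose white plastic dust cover (outer lid), about 30 g: an inverted cup 47 mm wide, 34 mm high, wall 2.5 mm; origin at the centre of its open rim (lower end), z up. It sits over the sieve drum with 2.5 mm play, rim on the collar's top face, 28 mm above the mesh top's origin. Nothing fastens it: gripped by the cover alone it comes off alone; lifted by the collar, both come.
- timer: Bystander: wind-up kitchen timer, 63 mm wide, 49 mm high; origin under its centre.
- sugar_tub: Bystander: clear plastic tub with lid, 130 x 122 x 48 mm; origin under its middle.
- spice_jar: Bystander: small glass jar with steel lid, 47 mm wide, 69 mm high; origin under its centre.
- spice_jar_2: Bystander: small glass jar with steel lid, 47 mm wide, 69 mm high; origin under its centre.
- candle: Bystander: tea light, 38 mm wide, 17 mm high; origin under its centre.
- spoon: Bystander: teaspoon lying on the table, 135 x 29 x 10 mm; origin under its middle.
- mug: Bystander: white mug, 82 x 112 x 94 mm with its handle; origin under its middle.
Not all that is in view belongs to the job. Leave any pink or red look-alike of the can alone. What is shaped like the dust_cover but orange is not meant.

How it is judged:
By the outcome, as a careful person would: the job done as asked, in the order asked, and still so for the second after the job is handed in, while the arm keeps its last pose, push and grip.
It also fails if it takes over 51 s, if anything falls off the work surface, if the arm or the gripper's body presses on something with over 40 N, if the wrist force passes 120 N, or if a joint passes its speed limit or range.

## Working session

There is one attempt and no reset: what is moved stays moved. The work goes in short steps, Python scripts to look and compute and a tool call to move; the robot and the scene stay as the last step left them, time stands still between calls to the robot, and variables do not carry over. Pictures are saved under pics/ and viewed, at most 10 in all, crops included, and the job is handed in when it is done.

Besides the shell and the picture viewer there is one more tool, called after "Call:" as name([rows], argument=value, ...), one row to a line, values as JSON. play_rows: Moves the arm, as the interface text tells. Shift numbers are shares of 150 mm and turn numbers shares of 30 degrees, none past 1 either way. Its arguments: {"type":"object","properties":{"series":{"type":"array","items":{"type":"array","items":{"type":"number"}}},"fingers":{"type":"number"},"squeeze":{"type":"number"}},"required":["series"]}

```bash
mkdir -p pics; cat > h.py <<'E'
import numpy as np, cv2
from scipy.spatial.transform import Rotation as R
from bench import status, vision, job, spotter, r
def pose():
    s=status.read_state(); return np.array(s["ee_pos"]), R.from_quat(s["eef_rot"]), s
def cam(name):
    """K, Rwc, t (world->camera) of a camera at this moment"""
    c=vision.calibration(name); K=np.array([[c["fx"],0,c["cx"]],[0,c["fy"],c["cy"]],[0,0,1]])
    if "rvec" in c: return K, R.from_rotvec(np.ravel(c["rvec"])).as_matrix(), np.ravel(c["tvec"])
    p,q,_=pose(); T=np.eye(4); T[:3,:3]=q.as_matrix(); T[:3,3]=p; W=np.linalg.inv(T@np.array(c["T_tool_cam"])); return K,W[:3,:3],W[:3,3]
def proj(C,P):
    K,A,t=C; q=(K@(A@np.atleast_2d(P).T+t[:,None])).T; return q[:,:2]/q[:,2:]
def ray(C,uv,z):
    K,A,t=C; uv=np.atleast_2d(uv); d=(A.T@np.linalg.inv(K)@np.c_[uv,np.ones(len(uv))].T).T; o=-A.T@t
    return o+d*((z-o[2])/d[:,2])[:,None]
E
python3 - <<'E'
from h import *
a=vision.camera("top");b=vision.camera("side")
cv2.imwrite("pics/top0.png",a);cv2.imwrite("pics/side0.png",b)
print(r.grasp_offset)
for c in("top","side"):
    C=cam(c);print(c,-C[1].T@C[2])
    for n in("can","mesh_top","dust_cover","claw","tab","collar"):
        for d in spotter.boxes_of(c,n)[:4]: print(c,n,np.round(d["point"],3),round(d["conf"],2),proj(C,d["point"]).round())
p,q,s=pose();print(p,q.as_matrix().round(3),s["ft_force"],s["time"],vision.calibration("wrist"))
E
```

```text
0.1635
top [ 0.2526655  -0.09959273  1.48025606]
top can [0.566 0.153 0.054] 0.85 [[246. 186.]]
top can [0.585 0.273 0.062] 0.85 [[214. 165.]]
top can [0.446 0.212 0.05 ] 0.69 [[213. 213.]]
top mesh_top [ 0.518 -0.17   0.029] 0.54 [[334. 243.]]
top dust_cover [ 0.436 -0.16   0.037] 0.66 [[321. 265.]]
top dust_cover [ 0.532 -0.17   0.064] 0.65 [[337. 237.]]
top claw [0.561 0.155 0.056] 0.97 [[245. 187.]]
top claw [0.447 0.212 0.049] 0.6 [[213. 213.]]
top claw [0.588 0.274 0.059] 0.58 [[214. 165.]]
top collar [ 0.517 -0.177  0.028] 0.43 [[335. 244.]]
side [-0.05196465 -0.04232167  1.22984161]
side can [0.443 0.208 0.058] 0.95 [[194. 236.]]
side can [0.57  0.272 0.061] 0.88 [[177. 187.]]
side can [0.55  0.155 0.06 ] 0.86 [[222. 198.]]
side mesh_top [ 0.51  -0.171  0.025] 0.41 [[351. 231.]]
side dust_cover [ 0.52  -0.167  0.06 ] 0.75 [[352. 221.]]
side dust_cover [ 0.432 -0.163  0.041] 0.72 [[347. 258.]]
side claw [0.574 0.271 0.059] 0.94 [[178. 186.]]
side claw [0.446 0.208 0.059] 0.67 [[194. 235.]]
side tab [ 0.51  -0.167  0.026] 0.64 [[350. 230.]]
side collar [ 0.508 -0.172  0.028] 0.47 [[352. 231.]]
[0.24036945 0.57692683 0.40480465] [[-0.923  0.385  0.   ]
 [ 0.385  0.923  0.   ]
 [ 0.     0.    -1.   ]] [ 0.13656478  0.08110662 -1.04284439] 0.7 {'fx': 310.03828234912254, 'fy': 310.03828234912254, 'cx': 278.36690113649155, 'cy': 206.4613978160188, 'T_tool_cam': array([[-3.03680683e-04, -9.56533608e-01, -2.91621954e-01,
         7.94392845e-02],
       [ 9.99999822e-01, -1.40775379e-04, -5.79600560e-04,
        -1.76022969e-04],
       [ 5.13354224e-04, -2.91622078e-01,  9.56533481e-01,
         1.92408647e-02],
       [ 0.00000000e+00,  0.00000000e+00,  0.00000000e+00,
         1.00000000e+00]])}
```

View pics/top0.png

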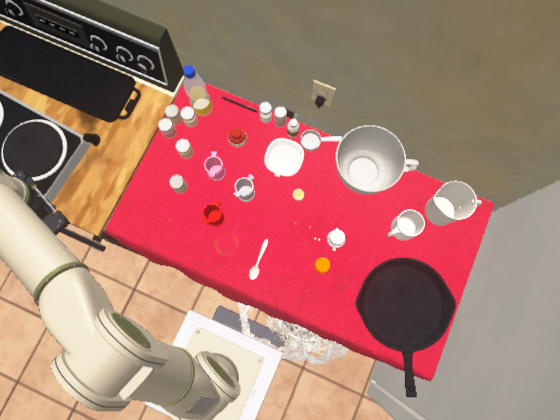

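View pics/side0.png

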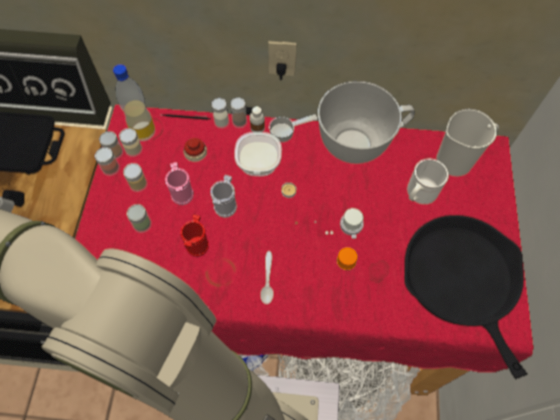

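Look-alikes, by top-image pixel:
- **Cans:** steel (246,187), pink (214,165), red (213,213). I choose steel.
- **Covers:** white on the mesh top (336,240), orange (322,265). I choose white.

The side view agrees: steel can at (222,198), white cover at (352,221). I'll move the wrist camera over the can for the close check.

Call:
play_rows([
  [-1,-0.58,0,0,0,0],
  [-1,-0.58,0,0,0,0],
  [-1,-0.58,0,0,0,0],
  [-1,-0.58,0,0,0,0],
], fingers=1)

```text
time: 1.1
ee_pos: [0.3486, 0.435, 0.4051]
eef_rot: [0.199, 0.98, -0.0, 0.001]
ft_force: [0.2, 0.1, 1.1]
width: 0.087
grip_force: 0.0
```

Call:
play_rows([
  [-1,-0.58,0,0,0,0],
  [-1,-0.58,0,0,0,0],
  [-1,-0.58,0,0,0,0],
  [-1,-0.58,0,0,0,0],
])

```text
time: 1.5
ee_pos: [0.453, 0.2965, 0.4051]
eef_rot: [0.199, 0.98, -0.0, 0.001]
ft_force: [0.1, 0.3, 0.3]
width: 0.0872
grip_force: 0.0
```

Call:
play_rows([
  [-1,-0.58,0,0,0,0],
  [-1,-0.58,0,0,0,0],
  [-1,-0.58,0,0,0,0],
  [-1,-0.58,0,0,0,0],
  [-1,-0.58,0,0,0,0],
])

```text
time: 2.0
ee_pos: [0.5572, 0.1587, 0.4048]
eef_rot: [0.199, 0.98, -0.001, 0.001]
ft_force: [0.5, -0.8, -0.2]
width: 0.0869
grip_force: 0.0
```

```bash
cat > look.py <<'E'
from h import *
import sys
def look(f,names):
    C=cam("wrist");im=vision.camera("wrist");cv2.imwrite(f"pics/{f}.png",im);np.savez(f"pics/{f}.npz",K=C[0],A=C[1],t=C[2])
    p,q,s=pose();print(p.round(4),q.as_matrix()[:,:2].T.round(4).tolist(),"t",s["time"],np.round(s["ft_force"],2),s["joint_positions"])
    for n in names:
        for d in spotter.boxes_of("wrist",n)[:4]: print(n,np.round(d["point"],4),round(d["conf"],2),proj(C,d["point"]).round())
look(sys.argv[1],sys.argv[2:])
E
python3 look.py can1 can claw can_mouth
```

```text
[0.5561 0.1613 0.4047] [[-0.9218, 0.3878, -0.0003], [0.3878, 0.9218, -0.0003]] t 2.05 [-1.16  0.83  0.6 ] [-0.59474523  0.22902699  0.27537938  1.60260297 -0.06338606  1.31876225
  0.86221993]
can [0.584  0.2758 0.067 ] 0.95 [[393. 170.]]
can [0.5669 0.1483 0.0653] 0.93 [[274. 201.]]
can [0.4342 0.2121 0.0598] 0.81 [[280.  51.]]
claw [0.4319 0.2115 0.0567] 0.93 [[279.  50.]]
claw [0.5837 0.2758 0.0687] 0.93 [[394. 170.]]
claw [0.5581 0.1526 0.0735] 0.56 [[274. 195.]]
can_mouth [0.5642 0.15   0.0647] 0.86 [[274. 198.]]
can_mouth [0.4314 0.2116 0.0634] 0.61 [[279.  48.]]
can_mouth [0.5889 0.2751 0.0688] 0.59 [[394. 175.]]
can_mouth [0.5956 0.3831 0.0665] 0.31 [[499. 140.]]
```

View pics/can1.png

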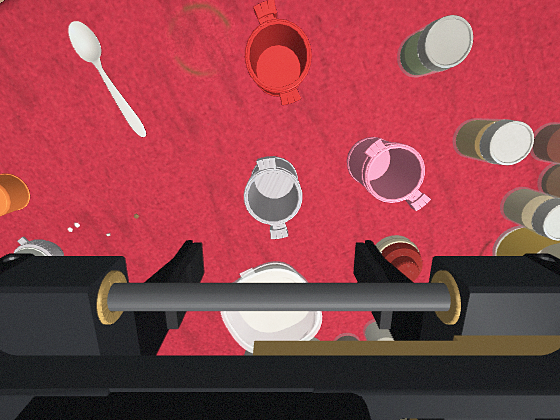

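The steel can's mouth is near (273,197), with claws at about (266,163) and (279,232). The pink can (390,172) and red can (278,55) are the look-alikes. Next is a close crop to measure it.

```bash
python3 - <<'E'
from h import *
im=cv2.imread("pics/can1.png");d=np.load("pics/can1.npz");C=(d["K"],d["A"],d["t"])
x0,y0,s=223,147,6
c=cv2.resize(im[y0:y0+97,x0:x0+100],None,fx=s,fy=s,interpolation=cv2.INTER_CUBIC)
cv2.imwrite("pics/can1c.png",c)
E
```

```text
(no output)
```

View pics/can1c.png

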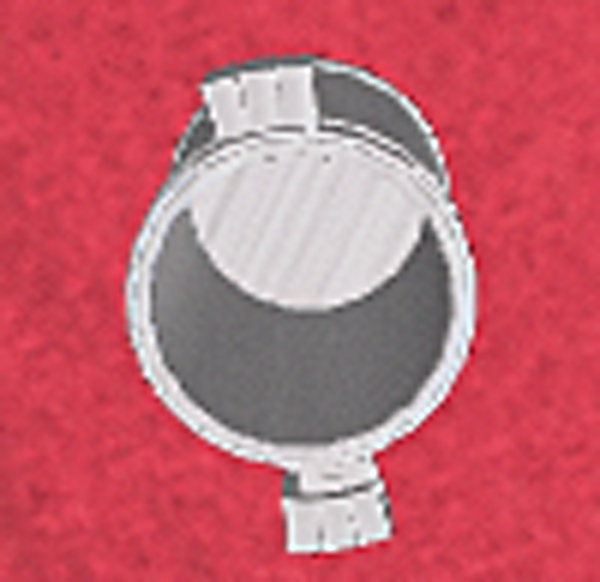

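```bash
python3 - <<'E'
from h import *
from scipy.optimize import least_squares
im=cv2.imread("pics/can1.png");d=np.load("pics/can1.npz");C=(d["K"],d["A"],d["t"])
f=lambda u:np.array(u)/6+[223-.5+.08,147-.5+.08]
P=ray(C,f([(127,300),(477,300),(143,370),(190,430),(230,455),(471,345),(440,400),(400,440),(135,250)]),.092)[:,:2]
s=least_squares(lambda v:np.hypot(*(P-v[:2]).T)-v[2],[.56,.15,.028]);print("rim",s.x,s.fun.round(4))
c=s.x[:2]
E=ray(C,f([(257,72),(340,546)]),.1015)[:,:2];print(E,np.hypot(*(E-c).T),E.mean(0));v=E[1]-E[0];print("yaw",np.degrees(np.arctan2(v[1],v[0])))
# overlay
yaw=np.arctan2(v[1],v[0])
c2=cv2.resize(im[147:244,223:323],None,fx=6,fy=6,interpolation=cv2.INTER_CUBIC)
dr=lambda Q,col:cv2.polylines(c2,[(((proj(C,Q)-[223,147])+.5)*6).astype(int)],True,col,1)
a=np.linspace(0,2*np.pi,60)
dr(np.c_[c[0]+.028*np.cos(a),c[1]+.028*np.sin(a),0*a+.092],(255,0,0))
for k in(0,np.pi):
    M=R.from_euler("z",yaw+k).as_matrix()
    dr((M@np.array([[.029,-.0085,.1015],[.04,-.0085,.1015],[.04,.0085,.1015],[.029,.0085,.1015]]).T).T+[*c,0],(0,160,0))
cv2.imwrite("pics/can1d.png",c2)
E
```

```text
rim [0.55594306 0.15261842 0.02853675] [-0.      0.0002 -0.      0.      0.0002  0.0001 -0.0004 -0.     -0.0001]
[[0.51713881 0.16216223]
 [0.59385746 0.14339552]] [0.03996065 0.03902005] [0.55549813 0.15277887]
yaw -13.745620054223139
```

View pics/can1d.png

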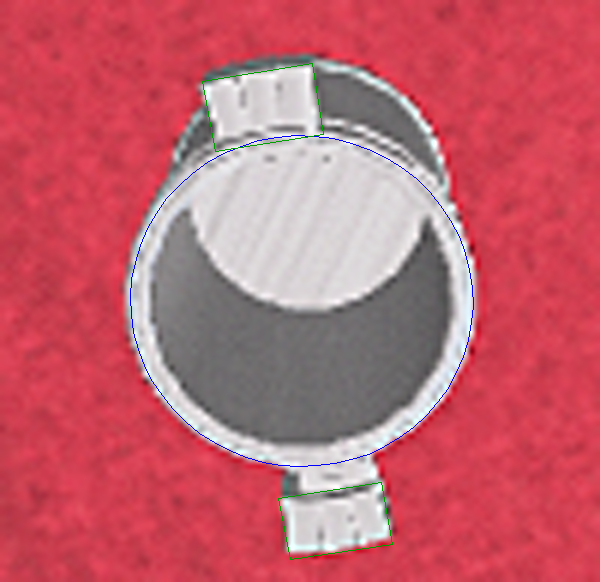

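The overlay fits: the can is at (0.556, 0.153) with yaw −13.7°, and the rim matches. Next I'll look at the mesh top.

Call:
play_rows([
  [-0.31,-1,0,0,0,0],
  [-0.31,-1,0,0,0,0],
  [-0.31,-1,0,0,0,0],
  [-0.31,-1,0,0,0,0],
])

```text
time: 2.6
ee_pos: [0.5397, 0.0011, 0.4054]
eef_rot: [0.199, 0.98, -0.001, 0.001]
ft_force: [-0.1, 0.4, 0.5]
width: 0.0869
grip_force: 0.0
```

Call:
play_rows([
  [-0.31,-1,0,0,0,0],
  [-0.31,-1,0,0,0,0],
  [-0.31,-1,0,0,0,0],
  [-0.31,-1,0,0,0,0],
  [-0.31,-1,0,0,0,0],
])

```text
time: 3.1
ee_pos: [0.5257, -0.1501, 0.4048]
eef_rot: [0.197, 0.98, 0.0, 0.0]
ft_force: [-0.3, 1.1, 0.1]
width: 0.0873
grip_force: 0.0
```

Call:
play_rows([
  [0,-0.13,0.3,0,0,0],
  [0,-0.13,0.3,0,0,0],
  [0,-0.13,0.3,0,0,0],
])

```text
time: 3.4
ee_pos: [0.5188, -0.1656, 0.3598]
eef_rot: [0.195, 0.981, 0.0, -0.001]
ft_force: [0.3, 0.5, 0.9]
width: 0.0868
grip_force: 0.0
```

```bash
python3 look.py top1 mesh_top collar tab dust_cover; python3 - <<'E'
import cv2
im=cv2.imread("pics/top1.png"); im=im[60:260,180:380]
cv2.imwrite("pics/top1c.png",cv2.resize(im,None,fx=3,fy=3,interpolation=cv2.INTER_CUBIC))
E
```

```text
[ 0.5193 -0.1657  0.3608] [[-0.924, 0.3823, -0.0004], [0.3823, 0.924, 0.0009]] t 3.45 [0.65 0.29 0.48] [-0.21814272  0.19135506  0.50171544  1.75891948 -0.09860117  1.2155475
  1.48871848]
mesh_top [ 0.5114 -0.1655  0.028 ] 0.73 [[276. 186.]]
mesh_top [0.5498 0.1256 0.0073] 0.26 [[552. 109.]]
collar [ 0.5093 -0.166   0.0246] 0.75 [[275. 184.]]
tab [ 0.509  -0.1697  0.0311] 0.7 [[271. 186.]]
dust_cover [ 0.5231 -0.1684  0.06  ] 0.58 [[278. 206.]]
dust_cover [ 0.4389 -0.1593  0.0358] 0.58 [[252. 116.]]
```

View pics/top1c.png

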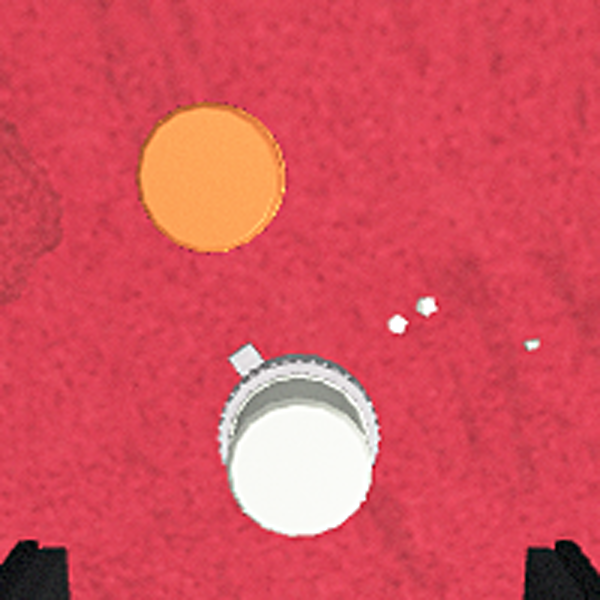

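Here the white cover's top is at crop (301,468), i.e. full (280,216). The mesh top's tab is at crop (245,360), i.e. full (262,180), and the orange decoy is at full (251,120). I'll fit the collar and the tab yaw from these.

```bash
python3 - <<'E'
from h import *
from scipy.optimize import least_squares
im=cv2.imread("pics/top1.png");d=np.load("pics/top1.npz");C=(d["K"],d["A"],d["t"])
x0,y0,S=180,60,3
f=lambda u:(np.array(u,float)+.5)/S+[x0-.5,y0-.5]
fit=lambda pts,z,r0:least_squares(lambda v:np.hypot(*(ray(C,f(pts),z)[:,:2]-v[:2]).T)-r0,[.52,-.17])
# cover disc from bright-white mask
w=(im.min(2)>225).astype(np.uint8);n,l,st,ce=cv2.connectedComponentsWithStats(w);k=l[216,280]
cv=ray(C,ce[k],.062)[0];print("cover",cv,st[k],ce[k])
s=fit([(219,437),(381,440)],.028,.028);print(s.x,s.fun)
s2=fit([(300,354),(270,360),(330,359)],.013,.028);print(s2.x,s2.fun)
s3=least_squares(lambda v:np.r_[np.hypot(*(ray(C,f([(219,437),(381,440)]),.028)[:,:2]-v).T)-.028,np.hypot(*(ray(C,f([(300,354),(270,360),(330,359)]),.013)[:,:2]-v).T)-.028],[.52,-.17]);print("collar",s3.x,s3.fun)
c=s3.x
e=ray(C,f([(239,350.5)]),.016)[0,:2];m=ray(C,f([(246,359)]),.016)[0,:2];print("tab",e,np.hypot(*(e-c)))
for q in(e,m):print(np.degrees(np.arctan2(*(q-c)[::-1])))
yaw=np.arctan2(*(e-c)[::-1])
o=cv2.resize(im[60:260,180:380],None,fx=3,fy=3,interpolation=cv2.INTER_CUBIC)
dr=lambda Q,col:cv2.polylines(o,[(((proj(C,Q)-[x0,y0])+.5)*S).astype(int)],True,col,1)
a=np.linspace(0,2*np.pi,60)
for r_,z,cc,col in((.028,.028,c,(255,0,0)),(.028,.012,c,(255,0,255)),(.0235,.062,cv[:2],(0,160,0)),(.0235,.028,c,(0,0,0))):dr(np.c_[cc[0]+r_*np.cos(a),cc[1]+r_*np.sin(a),0*a+z],col)
M=R.from_euler("z",yaw).as_matrix();dr((M@np.array([[.028,-.005,.016],[.0365,-.005,.016],[.0365,.005,.016],[.028,.005,.016]]).T).T+[*c,0],(0,160,0))
cv2.imwrite("pics/top1d.png",o)
p,q,_=pose();dd=q.inv().apply([c[0]-p[0],c[1]-p[1],0]);tx=q.apply([1,0,0]);print("tool shift mm",dd*1e3,"tool x yaw",np.degrees(np.arctan2(tx[1],tx[0])))
E
```

```text
cover [ 0.53230628 -0.16881004  0.062     ] [ 257  185   49   53 1650] [280.9169697  215.25272727]
[ 0.53274687 -0.17011889] [0.00044434 0.00044434]
[ 0.53367633 -0.17001516] [-9.21786113e-05  4.97650008e-05  5.00534063e-05]
collar [ 0.53351422 -0.17038871] [ 0.00051613  0.00039568 -0.00010234 -0.00011651  0.00019621]
tab [ 0.49771581 -0.17900303] 0.03682027081092606
-166.46992665504013
-166.75336808344895
tool shift mm [-14.7368245    2.28503021   0.02722885] tool x yaw 157.46258672263588
```

View pics/top1d.png

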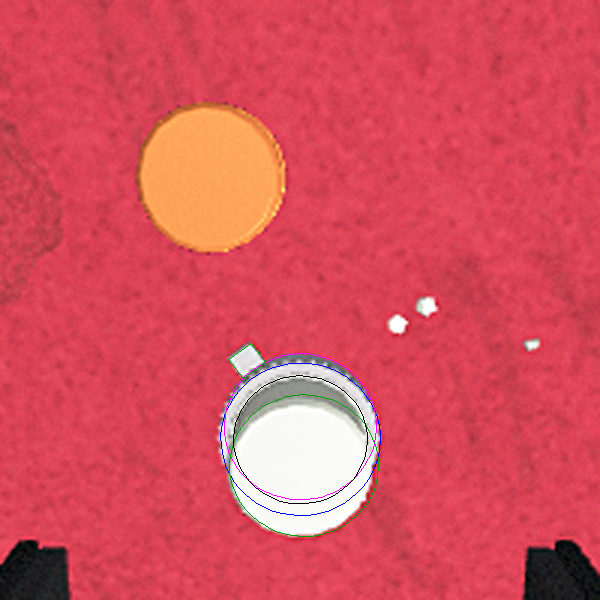

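The collar fit agrees with the model: centre (0.5335, −0.170), tab yaw −166.5°. Now I'll align and descend.

Call:
play_rows([
  [-0.098,0.015,0.3,0,0,-1],
  [-0.098,0.015,0.3,0,0,-1],
  [-0.098,0.015,0.3,0,0,-1],
  [-0.098,0.015,0.3,0,0,-1],
])

```text
time: 4.05
ee_pos: [0.5332, -0.171, 0.3151]
eef_rot: [-0.067, 0.998, -0.0, 0.0]
ft_force: [0.5, 0.4, 0.8]
width: 0.0873
grip_force: 0.0
```

Call:
play_rows([
  [0,0,0.2,0,0,-0.2],
  [0,0,0.2,0,0,-0.2],
  [0,0,0.2,0,0,-0.2],
  [0,0,0.2,0,0,-0.2],
])

```text
time: 4.45
ee_pos: [0.5332, -0.1714, 0.2861]
eef_rot: [-0.115, 0.993, -0.0, 0.001]
ft_force: [-0.3, -0.4, 0.3]
width: 0.087
grip_force: 0.0
```

```bash
python3 - <<'E'
from h import *
p,q,s=pose();print(p,np.degrees(np.arctan2(*q.apply([1,0,0])[1::-1])),q.as_matrix()[:,2])
print(q.inv().apply(np.array([.5334,-.1702,.1845])-p)/.15)
E
```

```text
[ 0.5332139  -0.17136676  0.28606774] -166.74913481641585 [ 1.43850190e-03 -1.86187512e-04 -9.99998948e-01]
[-0.00207134  0.00763288  0.67711792]
```

Call:
play_rows([
  [-0.002,0.008,0.3,0,0,0],
  [-0.002,0.008,0.5,0,0,0],
  [-0.002,0.008,0.675,0,0,0],
  [-0.002,0.008,0.675,0,0,0],
  [-0.002,0.008,0.675,0,0,0],
])

```text
time: 4.95
ee_pos: [0.5335, -0.1702, 0.1845]
eef_rot: [-0.116, 0.993, -0.0, 0.001]
ft_force: [-0.8, 0.4, -0.1]
width: 0.087
grip_force: 0.0
```

Call:
play_rows([
  [0,0,0,0,0,0],
  [0,0,0,0,0,0],
  [0,0,0,0,0,0],
  [0,0,0,0,0,0],
  [0,0,0,0,0,0],
], fingers=-1, squeeze=25)

```text
time: 5.45
ee_pos: [0.5328, -0.1701, 0.1836]
eef_rot: [-0.116, 0.993, 0.0, 0.0]
ft_force: [0.6, 0.6, 0.6]
width: 0.055
grip_force: 3.4
```

Call:
play_rows([
  [0,0,0,0,0,0],
  [0,0,0,0,0,0],
  [0,0,0,0,0,0],
])

```text
time: 5.75
ee_pos: [0.5328, -0.17, 0.1835]
eef_rot: [-0.116, 0.993, 0.0, -0.0]
ft_force: [-0.4, 1.1, 1.6]
width: 0.0543
grip_force: 25.0
```

Call:
play_rows([
  [0,0,-0.08,0,0,0],
  [0,0,-0.25,0,0,0],
  [0,0,-0.5,0,0,0],
  [0,0,-0.8,0,0,0],
  [0,0,-1,0,0,0],
])

```text
time: 6.25
ee_pos: [0.5328, -0.1705, 0.3372]
eef_rot: [-0.116, 0.993, -0.0, 0.001]
ft_force: [1.0, -0.1, -1.2]
width: 0.0543
grip_force: 25.0
```

Call:
play_rows([
  [0,0,-0.1,0,0,0],
  [0,0,-0.1,0,0,0],
])

```text
time: 6.45
ee_pos: [0.5332, -0.1705, 0.3515]
eef_rot: [-0.116, 0.993, -0.001, 0.002]
ft_force: [-0.2, 0.2, -0.3]
width: 0.0542
grip_force: 25.0
```

```bash
python3 look.py hand1 mesh_top dust_cover; python3 - <<'E'
import cv2
im=cv2.imread("pics/hand1.png")[130:400,130:430]
cv2.imwrite("pics/hand1c.png",cv2.resize(im,None,fx=2,fy=2,interpolation=cv2.INTER_CUBIC))
E
```

```text
[ 0.5328 -0.1702  0.3495] [[-0.9729, -0.2313, -0.002], [-0.2313, 0.9729, -0.0005]] t 6.5 [-0.38 -0.17 -1.89] [-0.14217254  0.23029744  0.42746287  1.73413356 -0.1023683   1.19707621
  2.11681061]
mesh_top [ 0.5093 -0.18    0.1971] 0.82 [[272. 232.]]
mesh_top [0.5284 0.1376 0.0189] 0.52 [[553. 249.]]
dust_cover [ 0.4405 -0.1591  0.0352] 0.91 [[316. 101.]]
dust_cover [ 0.517  -0.1748  0.2278] 0.68 [[279. 283.]]
```

View pics/hand1c.png

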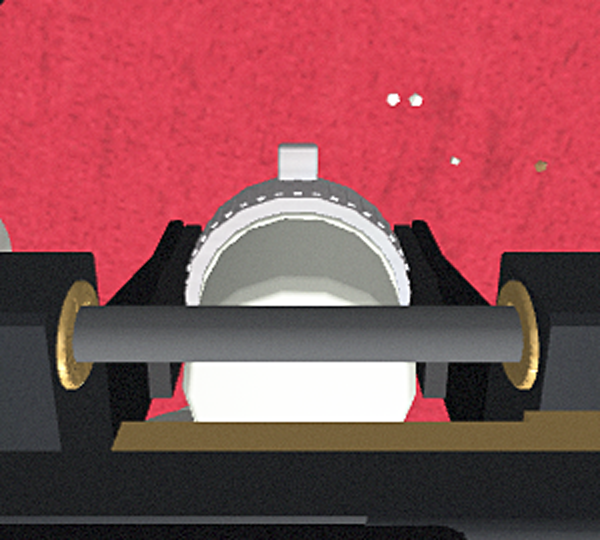

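The top is in the hand with the cover on, and its tab points straight up in the image at crop (298,146), i.e. full (279,203). Next I'll work out the in-hand offset and the move to the can.

```bash
python3 - <<'E'
from h import *
d=np.load("pics/hand1.npz");C=(d["K"],d["A"],d["t"]);p,q,s=pose()
z=p[2]-.1835+.016
f=lambda u:(np.array(u,float)+.5)/2+[129.5,129.5]
for P in ray(C,f([(279,146),(318,146),(298.5,146)]),z): print("tool mm",q.inv().apply(P-p)*1e3)
# collar front edge (bottom z .012): arc top at (297,178)
print("collar",q.inv().apply(ray(C,f([(297,180)]),z-.003)[0]-p)*1e3)
yaw=np.degrees(np.arctan2(*q.apply([1,0,0])[1::-1]))%180
print("yaw",yaw,"need ccw",-13.7+45-yaw, "shift",q.inv().apply(np.array([.5559,.1526,p[2]])-p)/.15)
E
```

```text
tool mm [ 33.75310834  -6.38033487 167.54018797]
tool mm [ 33.75529899   3.58154934 167.54669773]
tool mm [ 33.75420375  -1.39900081 167.54344311]
collar [ 23.46684477  -1.79857519 170.52972116]
yaw 13.378656421170433 need ccw 17.921343578829568 shift [-6.50040738e-01  2.05586055e+00  4.92066840e-04]
```

Call:
play_rows([
  [-0.1,0.2,-0.15,0,0,0],
  [-0.25,0.5,-0.3,0,0,0],
  [-0.4,0.8,-0.35,0,0,0],
  [-0.49,1,-0.35,0,0,0],
])

```text
time: 7.0
ee_pos: [0.5699, -0.0042, 0.401]
eef_rot: [-0.117, 0.993, 0.0, 0.0]
ft_force: [0.9, 0.7, -1.9]
width: 0.0545
grip_force: 25.0
```

Call:
play_rows([
  [-0.15,0.3,0,0,0,-0.2],
  [-0.3,0.6,0,0,0,-0.4],
  [-0.45,0.9,0,0,0,-0.6],
  [-0.49,1,0,0,0,-0.6],
])

```text
time: 7.4
ee_pos: [0.6059, 0.1621, 0.3986]
eef_rot: [-0.275, 0.961, 0.001, -0.001]
ft_force: [-0.7, -0.0, -2.5]
width: 0.0543
grip_force: 25.0
```

Call:
play_rows([
  [-0.04,0.2,0,0,0,0],
  [-0.04,0.2,0,0,0,0],
  [-0.04,0.2,0,0,0,0],
  [-0.04,0.2,0,0,0,0],
])

```text
time: 7.8
ee_pos: [0.5961, 0.1831, 0.4003]
eef_rot: [-0.269, 0.963, -0.0, -0.001]
ft_force: [-0.5, -0.6, -0.9]
width: 0.0542
grip_force: 25.0
```

```bash
python3 look.py can2 can; python3 - <<'E'
from h import *
im=cv2.imread("pics/can2.png");d=np.load("pics/can2.npz");C=(d["K"],d["A"],d["t"])
u=proj(C,[.5559,.1526,.092])[0];x0,y0=(u-[50,48]).astype(int).clip(0);print(u,x0,y0)
c=cv2.resize(im[y0:y0+97,x0:x0+100],None,fx=6,fy=6,interpolation=cv2.INTER_CUBIC)
dr=lambda Q,col:cv2.polylines(c,[(((proj(C,Q)-[x0,y0])+.5)*6).astype(int)],True,col,1)
a=np.linspace(0,2*np.pi,60)
dr(np.c_[.5559+.028*np.cos(a),.1526+.028*np.sin(a),0*a+.092],(255,0,0))
for k in(0,180):
    M=R.from_euler("z",-13.7+k,degrees=True).as_matrix()
    dr((M@np.array([[.029,-.0085,.1015],[.04,-.0085,.1015],[.04,.0085,.1015],[.029,.0085,.1015]]).T).T+[.5559,.1526,0],(0,160,0))
cv2.imwrite("pics/can2c.png",c)
E
```

```text
[0.5962 0.183  0.4005] [[-0.8549, -0.5188, 0.0009], [-0.5188, 0.8549, -0.0005]] t 7.85 [ 0.26  0.24 -1.5 ] [-0.52228166  0.3295234   0.19278764  1.48210544 -0.06312979  1.33691089
  1.79126795]
can [0.581  0.2784 0.065 ] 0.96 [[362. 225.]]
can [0.431  0.2122 0.0695] 0.75 [[400.  60.]]
can [0.5625 0.1497 0.0543] 0.57 [[269. 147.]]
[273.85118877 146.34238673] 223 98
```

View pics/can2c.png

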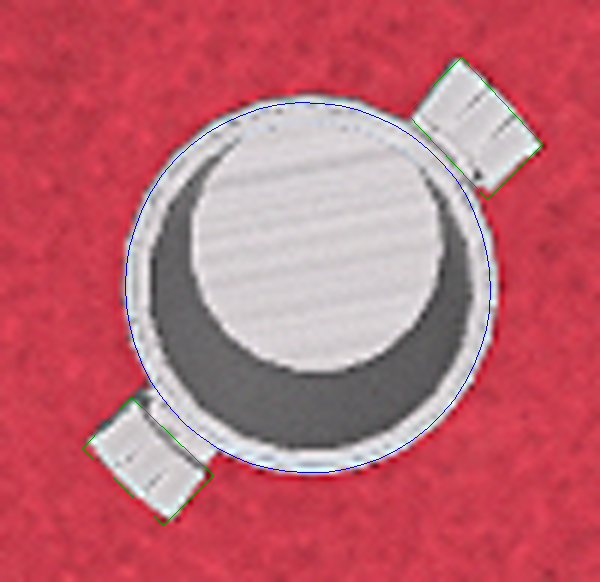

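The second view, from a tool yaw 54° away, agrees with the first: the rim and claws lie on the overlay, so the can estimate holds within about 0.5 mm. I'll move over the can and descend to just above the claws.

Call:
play_rows([
  [0.2,-0.02,0.1,0,0,0],
  [0.342,-0.033,0.25,0,0,0],
  [0.342,-0.033,0.45,0,0,0],
  [0.342,-0.033,0.65,0,0,0],
  [0.342,-0.033,0.77,0,0,0],
])

```text
time: 8.4
ee_pos: [0.5541, 0.1524, 0.2834]
eef_rot: [-0.27, 0.963, -0.0, -0.001]
ft_force: [-0.3, -0.2, -1.5]
width: 0.0544
grip_force: 25.0
```

Call:
play_rows([
  [0,0,0,0,0,0],
  [0,0,0,0,0,0],
])

```text
time: 8.6
ee_pos: [0.555, 0.1531, 0.2861]
eef_rot: [-0.27, 0.963, -0.0, 0.0]
ft_force: [-0.2, -0.4, -1.0]
width: 0.0541
grip_force: 25.0
```

```bash
python3 look.py ins1; python3 - <<'E'
from h import *
im=cv2.imread("pics/ins1.png");d=np.load("pics/ins1.npz");C=(d["K"],d["A"],d["t"]);p,q,s=pose()
x0,y0,S=180,140,4
c=cv2.resize(im[y0:y0+150,x0:x0+200],None,fx=S,fy=S,interpolation=cv2.INTER_CUBIC)
dr=lambda Q,col:cv2.polylines(c,[(((proj(C,Q)-[x0,y0])+.5)*S).astype(int)],True,col,1)
for k in(0,180):
    M=R.from_euler("z",-13.7+k,degrees=True).as_matrix()
    dr((M@np.array([[.029,-.0085,.1015],[.04,-.0085,.1015],[.04,.0085,.1015],[.029,.0085,.1015]]).T).T+[.5559,.1526,0],(0,160,0))
h=.1835-.016
dr(q.apply([[.028,-.005,h],[.0365,-.005,h],[.0365,.005,h],[.028,.005,h]])+p,(255,0,0))
cv2.imwrite("pics/ins1c.png",c)
E
```

```text
[0.5552 0.1532 0.2868] [[-0.8542, -0.52, -0.0016], [-0.52, 0.8542, -0.0003]] t 8.65 [ 0.89  0.34 -0.54] [-0.50470976  0.31779671  0.18562223  1.74584178 -0.0654015   1.08227326
  1.82007963]
```

View pics/ins1c.png

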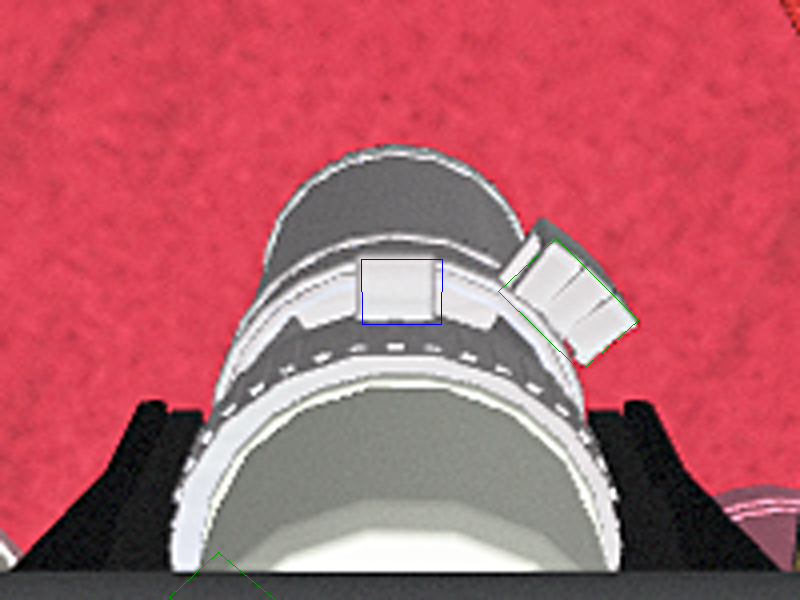

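The tab lies on the model box (crop 357–441, 260–323) and the claw on its overlay, so top and can are concentric within about 0.5 mm. Descending.

Call:
play_rows([
  [0,0,0.03,0,0,0],
  [0,0,0.06,0,0,0],
  [0,0,0.09,0,0,0],
  [0,0,0.115,0,0,0],
  [0,0,0.135,0,0,0],
])

```text
time: 9.15
ee_pos: [0.5553, 0.1537, 0.2664]
eef_rot: [-0.27, 0.963, 0.0, 0.001]
ft_force: [-2.1, -0.4, 12.5]
width: 0.0543
grip_force: 25.0
```

Call:
play_rows([
  [0,0,0.01,0,0,0],
  [0,0,0.018,0,0,0],
  [0,0,0.018,0,0,0],
])

```text
time: 9.45
ee_pos: [0.5555, 0.1539, 0.2644]
eef_rot: [-0.271, 0.963, 0.0, 0.002]
ft_force: [-1.4, 0.1, 12.9]
width: 0.0545
grip_force: 25.0
```

Call:
play_rows([
  [0,0,0.01,0,0,0],
  [0,0,0.01,0,0,0],
  [0,0,0.01,0,0,0],
])

```text
time: 9.75
ee_pos: [0.5556, 0.1539, 0.2634]
eef_rot: [-0.271, 0.963, 0.0, 0.002]
ft_force: [-2.0, -0.5, 16.4]
width: 0.0545
grip_force: 25.0
```

```bash
python3 look.py ins2; python3 - <<'E'
from h import *
im=cv2.imread("pics/ins2.png");d=np.load("pics/ins2.npz");C=(d["K"],d["A"],d["t"]);p,q,s=pose()
x0,y0,S=180,140,4
c=cv2.resize(im[y0:y0+150,x0:x0+200],None,fx=S,fy=S,interpolation=cv2.INTER_CUBIC)
dr=lambda Q,col:cv2.polylines(c,[(((proj(C,Q)-[x0,y0])+.5)*S).astype(int)],True,col,1)
M=R.from_euler("z",166.3,degrees=True).as_matrix()
dr((M@np.array([[.029,-.0085,.1015],[.04,-.0085,.1015],[.04,.0085,.1015],[.029,.0085,.1015]]).T).T+[.5559,.1526,0],(0,160,0))
h=.1835-.016
dr(q.apply([[.028,-.005,h],[.0365,-.005,h],[.0365,.005,h],[.028,.005,h]])+p,(255,0,0))
cv2.imwrite("pics/ins2c.png",c)
E
```

```text
[0.5556 0.1539 0.2635] [[-0.8536, -0.5209, -0.0042], [-0.5209, 0.8536, -0.0004]] t 9.8 [-3.01 -2.46 17.34] [-0.5020023   0.34432669  0.18218725  1.7653348  -0.07176924  1.03417
  1.82487264]
```

View pics/ins2c.png

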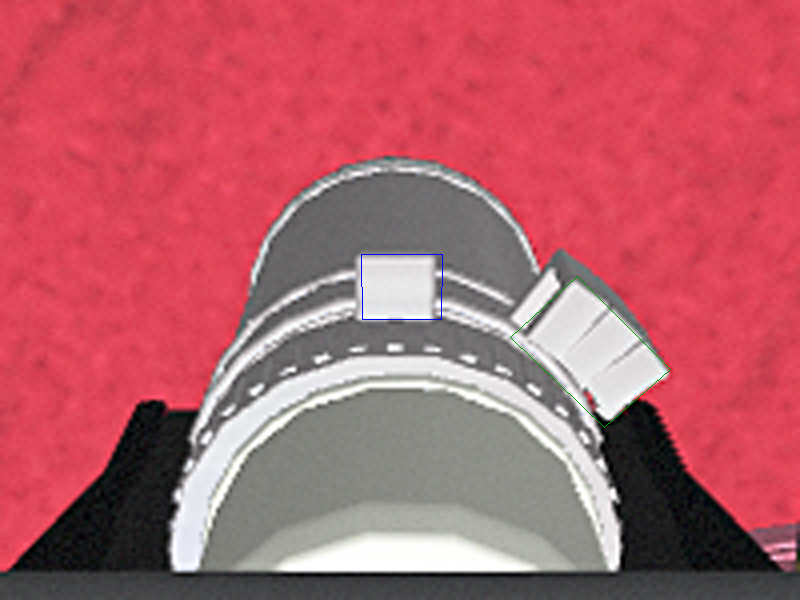

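The tab is at the right height: TCP 0.2635 gives a top origin of 0.080, and the collar is on the rim. I'll ease the downward push before turning so the can doesn't turn with it.

Call:
play_rows([
  [0,-0.003,-0.008,0,0,0],
  [0,-0.003,-0.008,0,0,0],
])

```text
time: 10.0
ee_pos: [0.5556, 0.1538, 0.2635]
eef_rot: [-0.271, 0.963, 0.0, 0.002]
ft_force: [0.8, 2.5, 8.7]
width: 0.0547
grip_force: 25.0
```

```bash
python3 -c "
from h import *
p,q,s=pose();print(p.round(4),np.round(s['ft_force'],1),np.round(s['torque'],2),np.degrees(np.arctan2(*q.apply([1,0,0])[1::-1]))%180)"
```

```text
[0.5556 0.1538 0.2635] [0.8 2.5 8.7] [ 0.39 -0.18  0.02] 31.401487887882013
```

Call:
play_rows([
  [0,0,-0.003,0,0,0.2],
  [0,0,-0.003,0,0,0.4],
  [0,0,-0.003,0,0,0.6],
  [0,0,-0.003,0,0,0.6],
])

```text
time: 10.4
ee_pos: [0.5554, 0.1533, 0.2635]
eef_rot: [-0.115, 0.993, 0.0, 0.001]
ft_force: [0.3, 0.6, 6.3]
width: 0.0549
grip_force: 25.0
```

```bash
cat > st.py <<'E'
from h import *
p,q,s=pose();print(p.round(4),np.round(s['ft_force'],1),np.round(s['torque'],2),np.degrees(np.arctan2(*q.apply([1,0,0])[1::-1]))%180,s["time"])
E
python3 st.py
```

```text
[0.5554 0.1533 0.2635] [0.3 0.6 6.3] [-0.02  0.03 -0.14] 13.15954683346547 10.4
```

Call:
play_rows([
  [0,0,0,0,0,0.2],
  [0,0,0,0,0,0.4],
  [0,0,0,0,0,0.6],
  [0,0,0,0,0,0.6],
])

```text
time: 10.8
ee_pos: [0.5554, 0.1532, 0.2635]
eef_rot: [0.042, 0.999, 0.0, 0.001]
ft_force: [0.1, -0.0, 8.1]
width: 0.0544
grip_force: 25.0
```

```bash
python3 st.py; cat > yaw.py <<'E'
# estimate can yaw from visible claws: non-red pixels in the projected claw plate vs. red in the band outside it
from h import *
import sys
def est(im,C,c=(.5559,.1526)):
    b,g,r_=[im[...,i].astype(int) for i in range(3)]
    red=((r_-g)>60).astype(float)
    out=[]
    for y in np.arange(-60,40,.5):
        sc=0;n=0
        for k in(0,180):
            M=R.from_euler("z",y+k,degrees=True).as_matrix()
            for rr,w in((np.linspace(.034,.039,6),1),):
                G=np.array([[a,t,.1015] for a in rr for t in np.linspace(-.0075,.0075,9)])
                O=np.array([[a,t,.1015] for a in rr for t in (-.011,-.0105,.0105,.011)])
                for Q,sg in((G,1),(O,-1)):
                    uv=proj(C,(M@Q.T).T+[*c,0]).round().astype(int)
                    ok=(uv[:,0]>=0)&(uv[:,0]<560)&(uv[:,1]>=0)&(uv[:,1]<280)
                    if ok.all(): sc+=sg*(1-red[uv[:,1],uv[:,0]]).mean()
        out.append((sc,y))
    return sorted(out)[::-1][:5]
if __name__=="__main__":
    for f in sys.argv[1:]:
        d=np.load(f"pics/{f}.npz");print(f,est(cv2.imread(f"pics/{f}.png"),(d["K"],d["A"],d["t"])))
E
python3 look.py rot1;python3 yaw.py can2 ins1 ins2 rot1
```

```text
[0.5554 0.1532 0.2635] [ 0.1 -0.   8.1] [-0.09  0.02 -0.13] 175.1593193007755 10.8
[0.5554 0.1533 0.2635] [[-0.9966, 0.0818, -0.0018], [0.0818, 0.9966, 0.0007]] t 10.85 [ 0.93 -1.32  8.17] [-0.58606899  0.34899751  0.28431521  1.77003299 -0.1116772   1.03631169
  1.22771697]
can2 [(np.float64(1.9814814814814814), np.float64(-14.0)), (np.float64(1.9629629629629628), np.float64(-13.0)), (np.float64(1.9444444444444444), np.float64(-13.5)), (np.float64(1.9074074074074074), np.float64(-12.5)), (np.float64(1.9074074074074074), np.float64(-14.5))]
ins1 [(np.float64(1.2407407407407407), np.float64(-50.0)), (np.float64(1.2407407407407407), np.float64(-51.0)), (np.float64(1.2222222222222223), np.float64(-50.5)), (np.float64(1.2037037037037037), np.float64(-49.5)), (np.float64(1.1851851851851851), np.float64(-49.0))]
ins2 [(np.float64(0.8888888888888888), np.float64(-52.0)), (np.float64(0.8888888888888888), np.float64(-52.5)), (np.float64(0.8888888888888888), np.float64(-53.0)), (np.float64(0.8703703703703703), np.float64(-51.0)), (np.float64(0.8703703703703703), np.float64(-51.5))]
rot1 [(np.float64(0.5), np.float64(9.5)), (np.float64(0.5), np.float64(9.0)), (np.float64(0.4814814814814815), np.float64(10.0)), (np.float64(0.4629629629629629), np.float64(11.5)), (np.float64(0.4629629629629629), np.float64(11.0))]
```

```bash
cat > yaw.py <<'E'
# can yaw from the outer end of the front claw: non-red inside, red beside it
from h import *
import sys
def est(f,c=(.5559,.1526)):
    d=np.load(f"pics/{f}.npz");C=(d["K"],d["A"],d["t"]);im=cv2.imread(f"pics/{f}.png").astype(int)
    grey=((im[...,2]-im[...,1])<60).astype(np.float32)
    rr=np.linspace(.0372,.0396,5);ang=np.arange(100,230,.25)
    P=np.array([[c[0]+r*np.cos(np.radians(a)),c[1]+r*np.sin(np.radians(a)),.1015] for a in ang for r in rr])
    uv=proj(C,P).astype(np.float32);v=cv2.remap(grey,uv[:,:1].copy(),uv[:,1:].copy(),cv2.INTER_LINEAR).reshape(len(ang),-1).mean(1)
    on=ang[v>.5];runs=np.split(on,np.where(np.diff(on)>.3)[0]+1)
    print(f,[(x[0]-180,x[-1]-180) for x in runs if len(x)>8])
for f in sys.argv[1:]: est(f)
E
python3 yaw.py can1 can2 ins1 ins2 rot1
```

```text
can1 [(np.float64(-51.5), np.float64(-0.25))]
can2 [(np.float64(-26.0), np.float64(0.0))]
ins1 [(np.float64(-80.0), np.float64(-45.5)), (np.float64(-26.25), np.float64(49.75))]
ins2 [(np.float64(-80.0), np.float64(-46.75)), (np.float64(-26.25), np.float64(49.75))]
rot1 [(np.float64(-61.5), np.float64(22.25))]
```

```bash
cat > yaw2.py <<'E'
from h import *
import sys
A=np.arange(-60,60.1,.5)
def polar(f,z,k,c=(.5559,.1526)):
    d=np.load(f"pics/{f}.npz");C=(d["K"],d["A"],d["t"]);im=cv2.imread(f"pics/{f}.png")
    g=im.astype(np.float32)
    rr=np.linspace(.031,.042,23);a=np.radians(A+k-13.7)
    P=np.stack([c[0]+rr[:,None]*np.cos(a),c[1]+rr[:,None]*np.sin(a),np.full((23,len(a)),z)],-1)
    uv=proj(C,P.reshape(-1,3)).astype(np.float32).reshape(23,len(a),2)
    return cv2.remap(g,uv[...,0],uv[...,1],cv2.INTER_LINEAR)
T={k:polar("can2",.1015,k)[:,(A>=-16)&(A<=16)] for k in(0,180)}
for f in sys.argv[1:]:
    for src in(0,180):
        m=cv2.matchTemplate(polar(f,.1015,180),T[src],cv2.TM_CCOEFF_NORMED)[0]
        ks=np.argsort(-m)[:3];print(f,src,[(float(A[i]+16),round(float(m[i]),2)) for i in ks])
E
python3 yaw2.py can2 ins1 ins2 rot1
```

```text
can2 0 [(0.0, 0.88), (0.5, 0.86), (-0.5, 0.85)]
can2 180 [(0.0, 1.0), (0.5, 0.97), (-0.5, 0.97)]
ins1 0 [(-1.0, 0.71), (-0.5, 0.7), (-1.5, 0.69)]
ins1 180 [(-0.5, 0.82), (-1.0, 0.82), (-1.5, 0.79)]
ins2 0 [(-1.0, 0.7), (-0.5, 0.69), (-1.5, 0.68)]
ins2 180 [(-0.5, 0.77), (-1.0, 0.76), (0.0, 0.74)]
rot1 0 [(-36.0, 0.58), (-36.5, 0.57), (-35.5, 0.56)]
rot1 180 [(-36.0, 0.68), (-35.5, 0.67), (-36.5, 0.64)]
```

Matching the claw shows the can turned with the top by about 36° under the 6–8 N push. I'll turn it back the same way, then retry with almost no push.

Call:
play_rows([
  [0,0,0,0,0,-0.2],
  [0,0,0,0,0,-0.4],
  [0,0,0,0,0,-0.6],
  [0,0,0,0,0,-0.6],
])

```text
time: 11.25
ee_pos: [0.5554, 0.1534, 0.2635]
eef_rot: [-0.118, 0.993, 0.0, 0.001]
ft_force: [-0.1, -0.0, 7.3]
width: 0.0545
grip_force: 25.0
```

Call:
play_rows([
  [0,0,0,0,0,-0.2],
  [0,0,0,0,0,-0.4],
  [0,0,0,0,0,-0.6],
  [0,0,0,0,0,-0.6],
])

```text
time: 11.65
ee_pos: [0.5554, 0.1534, 0.2635]
eef_rot: [-0.272, 0.962, 0.0, 0.001]
ft_force: [0.1, -0.2, 7.2]
width: 0.0545
grip_force: 25.0
```

Call:
play_rows([
  [0,0,-0.008,0,0,0],
  [0,0,-0.008,0,0,0],
])

```text
time: 11.85
ee_pos: [0.555, 0.1532, 0.2638]
eef_rot: [-0.27, 0.963, 0.0, 0.0]
ft_force: [3.0, 0.0, 0.8]
width: 0.0548
grip_force: 25.0
```

```bash
python3 look.py rot2;python3 st.py;python3 yaw2.py rot2
```

```text
[0.555  0.1532 0.2638] [[-0.8538, -0.5205, -0.0004], [-0.5205, 0.8538, -0.0001]] t 11.9 [ 2.03 -0.46  0.85] [-0.50138272  0.34364608  0.18218872  1.76545447 -0.07091409  1.03842802
  1.82463959]
[0.555  0.1532 0.2638] [ 2.  -0.5  0.9] [ 0.14 -0.41  0.04] 31.367249519533857 11.9
rot2 0 [(39.5, 0.47), (40.0, 0.47), (40.5, 0.47)]
rot2 180 [(1.0, 0.54), (1.5, 0.54), (0.5, 0.51)]
```

Call:
play_rows([
  [0,0,0,0,0,0.15],
  [0,0,0,0,0,0.3],
  [0,0,0,0,0,0.45],
  [0,0,0,0,0,0.6],
  [0,0,0,0,0,0.6],
])

```text
time: 12.4
ee_pos: [0.5547, 0.1531, 0.2636]
eef_rot: [-0.116, 0.993, -0.0, -0.0]
ft_force: [-0.2, 0.1, -0.2]
width: 0.0547
grip_force: 25.0
```

```bash
python3 look.py rot3;python3 st.py;python3 yaw2.py rot3
```

```text
[0.5547 0.1531 0.2636] [[-0.9725, -0.2328, 0.0007], [-0.2328, 0.9725, -0.0002]] t 12.45 [-0.01 -1.98  0.68] [-0.54318814  0.34552758  0.23229893  1.7682213  -0.09044214  1.03894105
  1.52763684]
[0.5547 0.1531 0.2636] [-0.  -2.   0.7] [-0.05  0.07 -0.08] 13.464284625319635 12.45
rot3 0 [(21.5, 0.49), (21.0, 0.49), (22.0, 0.49)]
rot3 180 [(-16.5, 0.5), (-16.0, 0.5), (-17.0, 0.48)]
```

```bash
python3 - <<'E'
import cv2,numpy as np
I={f:cv2.imread(f"pics/{f}.png") for f in("ins2","rot1","rot2","rot3")}
t=I["ins2"][200:250,305:350]
for f in I:
    m=cv2.matchTemplate(I[f][150:280,200:400],t,cv2.TM_CCOEFF_NORMED);_,v,_,l=cv2.minMaxLoc(m);print(f,round(v,3),l[0]+200,l[1]+150)
    im=I[f].astype(int);g=(im[...,2]-im[...,1]<60)
    print("\n".join("".join(".#"[int(x)] for x in g[y,230:360:2]) for y in range(168,256,4)))
E
```

```text
ins2 1.0 305 200
.................................................................
.................................................................
.................................................................
.....................#########...................................
................##################...............................
.............########################............................
...........############################..........................
.........###############################.........................
........#################################........................
.......###################################..###..................
.......##########################################................
......##############################################.............
......################################################...........
.....##################################################..........
.....###################################################.........
...######################################################........
..#########################
[... 4081 characters left out ...]
###########################.............
......################################################...........
.....##################################################..........
.....###################################################.........
...######################################################........
..#########################################################......
.#######################################################.........
.################################################.######.........
##########################################################.......
###########################################################......
############################################################.....
```

The claw stays at the same pixels while the tool turns, so the pads are clamping the can wall below the rim as well (the tips reach 10 mm under it). I'll turn back, let go, and regrip higher on the collar only, with tips at about z = 0.094.

Call:
play_rows([
  [0,0,0,0,0,-0.2],
  [0,0,0,0,0,-0.4],
  [0,0,0,0,0,-0.6],
  [0,0,0,0,0,-0.6],
])

```text
time: 12.85
ee_pos: [0.5547, 0.1532, 0.2637]
eef_rot: [-0.272, 0.962, 0.0, -0.0]
ft_force: [-0.6, 0.6, -0.4]
width: 0.055
grip_force: 25.0
```

Call:
play_rows([
  [0,0,0,0,0,0],
  [0,0,0,0,0,0],
  [0,0,0,0,0,0],
], fingers=0.5)

```text
time: 13.15
ee_pos: [0.5549, 0.1532, 0.2639]
eef_rot: [-0.27, 0.963, -0.0, 0.0]
ft_force: [-0.3, 0.3, -0.1]
width: 0.0641
grip_force: 0.0
```

Call:
play_rows([
  [0,0,-0.04,0,0,0],
  [0,0,-0.085,0,0,0],
  [0,0,-0.085,0,0,0],
  [0,0,-0.085,0,0,0],
])

```text
time: 13.55
ee_pos: [0.555, 0.1532, 0.277]
eef_rot: [-0.27, 0.963, 0.0, 0.0]
ft_force: [-0.1, -0.5, 0.1]
width: 0.0654
grip_force: 0.0
```

```bash
python3 look.py reg1;python3 st.py;python3 yaw2.py reg1
```

```text
[0.5549 0.1532 0.2768] [[-0.8538, -0.5206, -0.0003], [-0.5206, 0.8538, 0.0]] t 13.6 [-1.15  0.55  0.23] [-0.50286625  0.32856187  0.18360538  1.75490546 -0.06753577  1.06393954
  1.82233216]
[0.5549 0.1532 0.2768] [-1.2  0.5  0.2] [ 0.12 -0.03 -0.03] 31.375812907762764 13.6
reg1 0 [(39.5, 0.48), (44.0, 0.48), (43.5, 0.48)]
reg1 180 [(1.5, 0.51), (1.0, 0.5), (2.0, 0.49)]
```

Call:
play_rows([
  [0,0,0,0,0,0],
  [0,0,0,0,0,0],
  [0,0,0,0,0,0],
  [0,0,0,0,0,0],
], fingers=-1, squeeze=20)

```text
time: 14.0
ee_pos: [0.5548, 0.1532, 0.2764]
eef_rot: [-0.27, 0.963, 0.0, -0.0]
ft_force: [-0.8, 0.9, -0.8]
width: 0.0545
grip_force: 20.0
```

Call:
play_rows([
  [0,0,0.005,0,0,0.15],
  [0,0,0.005,0,0,0.3],
  [0,0,0.005,0,0,0.45],
  [0,0,0.005,0,0,0.6],
  [0,0,0.005,0,0,0.6],
])

```text
time: 14.5
ee_pos: [0.555, 0.1533, 0.2764]
eef_rot: [-0.116, 0.993, 0.0, 0.0]
ft_force: [-1.1, -0.5, 4.9]
width: 0.0545
grip_force: 20.0
```

```bash
python3 look.py rot4;python3 st.py;python3 yaw2.py rot4;python3 - <<'E'
import cv2,numpy as np
I={f:cv2.imread(f"pics/{f}.png") for f in("reg1","rot4")}
for f in I:
    im=I[f].astype(int);g=(im[...,2]-im[...,1]<60)
    print("\n".join("".join(".#"[int(x)] for x in g[y,220:360:2]) for y in range(160,240,4)))
E
```

```text
[0.5551 0.1533 0.2764] [[-0.9725, -0.233, -0.0009], [-0.233, 0.9725, 0.0002]] t 14.55 [-1.22  1.07  6.12] [-0.54298246  0.33090479  0.23157511  1.75714525 -0.0855579   1.06240927
  1.52404339]
[0.5551 0.1533 0.2764] [-1.2  1.1  6.1] [ 0.05  0.2  -0.06] 13.473174436165976 14.55
rot4 0 [(-2.0, 0.53), (-2.5, 0.53), (-1.5, 0.53)]
rot4 180 [(-2.5, 0.66), (-2.0, 0.65), (-3.0, 0.64)]
......................................................................
......................................................................
......................................................................
......................................................................
...........................#######....................................
.....................##################...............................
..................#######################.............................
................###########################...........................
...............##############################.........................
..............################################..##....................
..........
[... 1419 characters left out ...]
....#######################################..................
............##########################################................
............###########################################...............
...........############################################...............
..........###########################################.................
.........##########################################...................
........##########################################....................
.......############################################...................
.......#############################################..................
......###############################################.................
```

The can now stays put (yaw offset about −2°) while the top turns. I'll continue to the stop.

Call:
play_rows([
  [0,0,0,0,0,0.15],
  [0,0,0,0,0,0.3],
  [0,0,0,0,0,0.45],
  [0,0,0,0,0,0.6],
  [0,0,0,0,0,0.6],
])

```text
time: 15.05
ee_pos: [0.5551, 0.1533, 0.2764]
eef_rot: [0.04, 0.999, 0.0, 0.0]
ft_force: [-0.6, -0.4, 5.2]
width: 0.0548
grip_force: 20.0
```

```bash
python3 look.py rot5;python3 st.py;python3 yaw2.py rot5
```

```text
[0.5551 0.1533 0.2764] [[-0.9969, 0.0787, -0.0009], [0.0787, 0.9969, 0.0006]] t 15.1 [-0.19 -0.06  5.57] [-0.58341105  0.3333468   0.28021959  1.75932887 -0.10399969  1.06226159
  1.22477777]
[0.5551 0.1533 0.2764] [-0.2 -0.1  5.6] [ 0.06  0.17 -0.15] 175.48418722279575 15.1
rot5 0 [(-5.0, 0.57), (-5.5, 0.57), (-4.5, 0.56)]
rot5 180 [(-5.0, 0.67), (-5.5, 0.65), (-4.5, 0.65)]
```

Call:
play_rows([
  [0,0,0,0,0,0.15],
  [0,0,0,0,0,0.3],
  [0,0,0,0,0,0.4],
  [0,0,0,0,0,0.4],
])

```text
time: 15.5
ee_pos: [0.5551, 0.1532, 0.2764]
eef_rot: [0.144, 0.99, 0.0, 0.0]
ft_force: [-1.1, -0.6, 5.3]
width: 0.0547
grip_force: 20.0
```

```bash
python3 look.py rot6;python3 st.py;python3 yaw2.py rot6
```

```text
[0.5551 0.1532 0.2764] [[-0.9588, 0.2842, -0.0007], [0.2842, 0.9588, 0.0006]] t 15.55 [-0.98 -1.2   5.28] [-0.61062586  0.33543389  0.31329374  1.76088478 -0.11644922  1.06243948
  1.02567442]
[0.5551 0.1532 0.2764] [-1.  -1.2  5.3] [-0.13  0.25 -0.08] 163.4904519331466 15.55
rot6 0 [(-7.5, 0.62), (-7.0, 0.61), (-8.0, 0.6)]
rot6 180 [(-7.0, 0.73), (-7.5, 0.72), (-6.5, 0.69)]
```

Call:
play_rows([
  [0,0,0,0,0,0.15],
  [0,0,0,0,0,0.3],
  [0,0,0,0,0,0.3],
])

```text
time: 15.85
ee_pos: [0.5552, 0.1531, 0.2764]
eef_rot: [0.222, 0.975, 0.0, 0.0]
ft_force: [-0.4, -0.3, 5.2]
width: 0.0544
grip_force: 20.0
```

```bash
python3 look.py rot7;python3 st.py;python3 yaw2.py rot7
```

```text
[0.5552 0.1531 0.2764] [[-0.9024, 0.4309, -0.0008], [0.4309, 0.9024, 0.0007]] t 15.9 [-0.94 -0.67  4.7 ] [-0.63137519  0.3372791   0.3384384   1.76196055 -0.12612187  1.06250157
  0.87611141]
[0.5552 0.1531 0.2764] [-0.9 -0.7  4.7] [-0.1   0.1  -0.11] 154.4742378151654 15.9
rot7 0 [(-12.0, 0.62), (-12.5, 0.61), (-11.5, 0.6)]
rot7 180 [(-12.0, 0.74), (-11.5, 0.72), (-12.5, 0.71)]
```

Call:
play_rows([
  [0,0,0,0,0,0.1],
  [0,0,0,0,0,0.2],
  [0,0,0,0,0,0.2],
])

```text
time: 16.2
ee_pos: [0.5552, 0.1531, 0.2764]
eef_rot: [0.272, 0.962, 0.0, 0.001]
ft_force: [0.3, -0.1, 4.5]
width: 0.0544
grip_force: 20.0
```

```bash
python3 look.py rot8;python3 st.py;python3 yaw2.py rot8;python3 - <<'E'
import cv2
I={f:cv2.imread(f"pics/{f}.png") for f in("rot6","rot7","rot8")}
t=I["rot7"][150:225,240:330]
for f in I:
    m=cv2.matchTemplate(I[f][140:240,220:350],t,cv2.TM_CCOEFF_NORMED);print(f,cv2.minMaxLoc(m)[1],cv2.minMaxLoc(m)[3])
    print("diff",cv2.absdiff(I[f],I["rot7"])[170:215,250:315].mean())
E
```

```text
[0.5552 0.1531 0.2764] [[-0.8525, 0.5227, -0.0007], [0.5227, 0.8525, 0.0008]] t 16.25 [ 0.11 -0.47  5.23] [-0.64516524  0.33867731  0.35524677  1.76267942 -0.13264956  1.06258215
  0.77691356]
[0.5552 0.1531 0.2764] [ 0.1 -0.5  5.2] [-0.14  0.08 -0.08] 148.4858603392621 16.25
rot8 0 [(-18.0, 0.63), (-17.5, 0.62), (-18.5, 0.61)]
rot8 180 [(-18.0, 0.74), (-17.5, 0.73), (-18.5, 0.7)]
rot6 0.9167736768722534 (20, 10)
diff 14.347920227920229
rot7 1.0 (20, 10)
diff 0.0
rot8 0.9875427484512329 (20, 10)
diff 4.962621082621083
```

The stop is reached: over the last 6° the can turned exactly with the top, which is aligned with the claws (tool −31.5°, can −31.7°). Now I'll release the collar, go up, and grip the cover alone.

Call:
play_rows([
  [0,0,-0.005,0,0,0],
  [0,0,-0.005,0,0,0],
  [0,0,-0.005,0,0,0],
], fingers=0.5)

```text
time: 16.55
ee_pos: [0.5548, 0.1532, 0.2764]
eef_rot: [0.272, 0.962, -0.0, -0.0]
ft_force: [-1.1, -0.5, 0.2]
width: 0.0641
grip_force: 0.0
```

Call:
play_rows([
  [0,0,-0.05,0,0,0],
  [0,0,-0.117,0,0,0],
  [0,0,-0.117,0,0,0],
  [0,0,-0.117,0,0,0],
])

```text
time: 16.95
ee_pos: [0.555, 0.1532, 0.2947]
eef_rot: [0.272, 0.962, 0.0, 0.0]
ft_force: [-0.4, -0.0, -0.7]
width: 0.065
grip_force: 0.0
```

Call:
play_rows([
  [0,0,0,0,0,0],
  [0,0,0,0,0,0],
  [0,0,0,0,0,0],
  [0,0,0,0,0,0],
  [0,0,0,0,0,0],
], fingers=-1, squeeze=12)

```text
time: 17.45
ee_pos: [0.5549, 0.1532, 0.294]
eef_rot: [0.272, 0.962, -0.0, -0.0]
ft_force: [-0.6, 0.4, 0.2]
width: 0.047
grip_force: 12.0
```

```bash
python3 look.py cov1;python3 st.py;python3 yaw2.py cov1
```

```text
[0.5549 0.1532 0.2941] [[-0.8516, 0.5243, 0.0001], [0.5243, 0.8516, -0.0001]] t 17.5 [ 0.12 -0.41 -0.28] [-0.64965711  0.31853752  0.35913947  1.74708969 -0.12393963  1.09836961
  0.76841939]
[0.5549 0.1532 0.2941] [ 0.1 -0.4 -0.3] [ 0.01 -0.04 -0.04] 148.38113463397724 17.5
cov1 0 [(-18.0, 0.63), (-17.5, 0.62), (-18.5, 0.61)]
cov1 180 [(-17.5, 0.73), (-18.0, 0.73), (-17.0, 0.7)]
```

Call:
play_rows([
  [0,0,-0.03,0,0,0],
  [0,0,-0.08,0,0,0],
  [0,0,-0.15,0,0,0],
  [0,0,-0.22,0,0,0],
  [0,0,-0.3,0,0,0],
])

```text
time: 18.0
ee_pos: [0.5549, 0.1532, 0.3405]
eef_rot: [0.272, 0.962, 0.0, 0.0]
ft_force: [0.1, 0.8, -0.3]
width: 0.0469
grip_force: 12.0
```

Call:
play_rows([
  [0,0,-0.1,0,0,0],
  [0,0,-0.25,0,0,0],
  [0,0,-0.4,0,0,0],
  [0,0,-0.55,0,0,0],
  [0,0,-0.58,0,0,0],
])

```text
time: 18.5
ee_pos: [0.5553, 0.153, 0.4299]
eef_rot: [0.273, 0.962, 0.002, 0.002]
ft_force: [0.8, -0.1, 0.0]
width: 0.0466
grip_force: 12.0
```

```bash
python3 look.py fin1 dust_cover mesh_top can tab; python3 st.py; python3 yaw2.py fin1; python3 - <<'E'
from h import *
for c in("top","side"):
    vision.camera(c)
    for n in("dust_cover","mesh_top","can"):
        for d in spotter.boxes_of(c,n)[:4]: print(c,n,np.round(d["point"],3),round(d["conf"],2))
E
```

```text
[0.5552 0.1531 0.4289] [[-0.8515, 0.5244, -0.002], [0.5244, 0.8515, 0.0032]] t 18.55 [0.1  0.84 0.07] [-0.66978922  0.21071524  0.37735256  1.58083352 -0.07947777  1.36137567
  0.7350335 ]
dust_cover [0.5397 0.1597 0.2758] 0.77 [[272. 249.]]
dust_cover [ 0.4377 -0.1496  0.034 ] 0.58 [[ 29. 223.]]
mesh_top [0.5519 0.1565 0.1108] 0.56 [[279. 190.]]
can [0.4344 0.2125 0.0597] 0.95 [[265.  55.]]
can [0.5848 0.2775 0.0654] 0.62 [[387. 148.]]
can [0.5284 0.1679 0.0964] 0.59 [[276. 161.]]
tab [0.5509 0.153  0.1085] 0.82 [[275. 190.]]
tab [ 0.6067 -0.0054  0.0081] 0.28 [[202. 261.]]
[0.5546 0.1532 0.4252] [ 0.4 -0.5 -0.6] [ 0.03 -0.02 -0.01] 148.3872291796387 18.75
fin1 0 [(-18.0, 0.67), (-17.5, 0.67), (-18.5, 0.65)]
fin1 180 [(-17.5, 0.78), (-18.0, 0.77), (-17.0, 0.76)]
top dust_cover [ 0.434 -0.163  0.037] 0.58
top can [0.535 0.137 0.039] 0.58
side dust_cover [ 0.433 -0.166  0.039] 0.75
side can [0.584 0.291 0.081] 0.65
```

Call:
play_rows([
  [0,0,0,0,0,0],
  [0,0,0,0,0,0],
  [0,0,0,0,0,0],
])

```text
time: 19.45
ee_pos: [0.5549, 0.1532, 0.4262]
eef_rot: [0.272, 0.962, 0.0, 0.0]
ft_force: [-0.1, 0.6, 0.0]
width: 0.0468
grip_force: 12.0
```

```bash
python3 st.py; python3 -c "
from bench import job;print(job.close_job())"
```

```text
[0.5549 0.1532 0.4262] [-0.1  0.6  0. ] [-0.02  0.03  0.  ] 148.38063369039367 19.45
the job is handed in; nothing more can be done
None
```

Handed in at 19.5 s: the mesh top is turned to the stop in the claws and the gripper holds the cover alone about 13 cm above its seat; the can stayed in place but ended turned about 18° clockwise (my first grip also clamped its wall, so I regripped higher), and I viewed 11 pictures against the limit of 10.

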